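# Press a glued motif on a woven panel

### The job

Slide the sloped wooden stand with the woven panel across the table, without lifting it, until it lies centred and square on the red card with an even red border all round. Then pick up the spring presser by its wooden handle and press its rubber foot, centred on the yellow round motif and square to the sloped panel, gently with about 5 N (plunger about half way in), so that the glue can grab. Finish while still holding it pressed there, do not let go, and leave the pencil pot, glue bottle and tape roll alone.

Things in the scene. Friction and masses are not known exactly. Their poses are not given: they have to be found in the camera images.
- stand: loose wooden stand, 0.6 to 1.0 kg: flat base 150 x 150 mm, 20 mm high (push on its upright sides, 75 mm from the origin), carrying the sloped panel: top edge 28 mm high at its own -x side, 72 mm at +x. Origin: centre of the underside; z up. Starts low side towards the robot, yaw within 0.25 rad, 120 to 200 mm to the left or right of the red card
- panel: panel fixed to the stand, 155 x 150 x 8 mm, navy, ivory and red weave, three round 28 mm motifs (yellow, blue, green) 3 mm thick. Origin: centre of its upper face, 50 mm above the stand's underside; z is the normal of the sloped face, leaning 0.28 rad (16 degrees) from vertical towards the stand's -x; y as the stand's y
- spot (a point): centre of the upper face of the yellow motif, at x 12, y 32, z 3 mm in the panel's frame; axes as the panel's
- card: flat red card lying fixed on the table, 190 x 190 mm with a paler 150 mm square in the middle, under 1 mm thick, no obstacle; a target only. Origin at its centre; when done the stand's x axis points as the card's x axis (its yaw is within 0.15 rad)
- presser: spring presser, 0.17 kg, 120 mm tall, standing loose and upright on its foot at the left or right. Round wooden handle 28 mm in diameter from 30 to 120 mm up (brass band low on it), below it a 12 mm steel rod and a black rubber foot 32 mm in diameter, 6 mm thick. Origin: centre of the foot's underside with plunger out; z up along the handle. Grip it 85 mm up
- foot (a point): centre of the underside of the presser's rubber foot; moves with the plunger
- plunger (a joint): how far the plunger is pressed into the handle, 0 (out) to 0.016 m (end stop). Spring: about 2.1 N to start it moving, then 350 N/m: 5 N at 0.008 m, 7.7 N at the stop
- pot: blue pencil pot, loose, 70 mm in diameter, 90 mm high, pencils to 140 mm; on the other side from the presser; leave alone. Origin under its centre
- glue: white glue bottle with orange cap, loose, 48 mm in diameter, 130 mm high, beyond the stand; leave alone. Origin under its centre
- tape: yellow tape roll lying flat, loose, 90 mm in diameter, 24 mm high, beyond the stand; leave alone. Origin under its centre
Not all that is in view belongs to the job. Several things look just like the stand: the one meant starts farthest from the robot's base.

How it is judged:
By the outcome, as a careful person would: the job done as asked, in the order asked, and still so for the second after the job is handed in, while the arm keeps its last pose, push and grip.
It also fails if it takes over 64 s, if anything falls off the work surface, if the arm or the gripper's body presses on something with over 40 N, if the wrist force passes 120 N, or if a joint passes its speed limit or range.

### The arm

A 6-joint arm with a two-finger parallel gripper is mounted at the origin on the work surface. World frame = base frame: x ahead of the robot, y to its left, z up, the work surface at z = 0. Lengths are in m, angles in rad, forces in N, time in s.
With the tool pointing down it reaches from about 0.35 to 0.8 m from the base axis. Payload 7.3 kg.
Tool frame: the origin (TCP) lies between the finger pads; the fingertips stand 25 mm ahead of it and the grasp point (between the pads) lies 6 mm ahead of it (r.tip_extent is the distance from the TCP to the fingertips, in m); z points along the fingers, y is the line along which they close (so a half turn about z gives the same grasp; the last joint's range is limited). The gripper opens to 85 mm and grips with 20 to 120 N. Pads are 22 mm wide; open, the fingers measure 114 mm over their backs; the gripper's body (76 mm by 85 mm) begins 54 mm behind the grasp point. The pads swing forward as they close: fully open they stand 13 mm farther back than shut.
Start: joints at [1.084, 0.342, 1.524, -0, 1.275, -0.146], TCP at [0.175, 0.495, 0.224] pointing down, gripper open.
Joint ranges: [-2.53, 2.53], [-0.77, 2.02], [0.04, 2.7], [-1, 4.14], [0.28, 2.66], [-3.11, 3.11]. Speed limits (rad/s): [2.57, 2.57, 3.14, 3.14, 3.14, 3.14].

### API

Orientations are given as a unit quaternion [x, y, z, w].
In Python, from workcell import r, command_gripper, optics gives the robot as it stands. The module is installed in compiled form; this text tells all that it offers. Calls block until the motion is done:
- r.reach(position, orientation): joint-space move of the TCP to a pose.
- r.move_straight(position, orientation=None, speed=0.15, max_force=None): straight line of the TCP; orientation=None keeps the orientation; speed is the mean speed in m/s. With max_force (N) it stops when the force on the tool has changed by that much, and returns True; else False.
- r.movej(angles): joint-space move.
- command_gripper(opening, force=None): finger opening in m; force is the grip in N (None keeps the last); returns when the fingers have stopped.
- r.hold(seconds).
- r.solve_ik(position, orientation): joint angles nearest the present ones, or None.
- r.read_state(): the state.
- optics.get_image(name): name is "scene" or "top"; returns (picture, depth): 420x560x3 uint8, red, green, blue; 420x560 float32, m along the optical axis (not along the pixel's ray), 0 where there is no reading.
- optics.camera_model(name): a dict with "K" (3x3 intrinsics, pixels), "R" (3x3) and "t" (3): a world point X has camera coordinates R X + t. Camera axes: x right, y down, z forward; pixel columns grow to the right and rows downward; lengths in m; the calibration is good to about 2 mm. A picture is of the moment at which its call begins. camera_model takes no time and is no camera call.
A pose or a line that the arm cannot do raises r.PlanningError and nothing moves.
- r.finish_job(): hands the job in; it is judged then, once.
The state is a dict: "time_s": time; "joint_positions": joint angles; "dq": joint speeds; "tau": joint torques, N m; "eef_pos": TCP position; "eef_rot": TCP orientation; "contact_force": force on the tool from outside, world axes, zero at the start; "torque": the same for the moment, N m; "grip_width": finger opening in m; "grip_force": force on a finger pad.
Only numpy, scipy, OpenCV 4.12 (cv2) and the standard library are available. Lean on these libraries where they do the work, as an engineer would, in place of code of your own. Each camera call takes 0.05 s, during which the arm holds its last target. There are 200 camera calls.

## Working session

There is one attempt and no reset: what is moved stays moved. The work goes in short steps, each a Python script; the robot and the scene stay as the last script left them, time stands still between calls to the robot, and variables do not carry over. Pictures are saved under pics/ and viewed, at most 10 in all, crops included, and the job is handed in when it is done.

```bash
mkdir -p pics
cat > h.py <<'E'
import numpy as np, cv2
from scipy.spatial.transform import Rotation as Rot
from workcell import r, command_gripper, optics
def snap(name,fn=None):
    im,d=optics.get_image(name); c=optics.camera_model(name)
    if fn: cv2.imwrite('pics/'+fn,im[:,:,::-1])
    K,R,t=[np.array(c[k]) for k in('K','R','t')]
    v,u=np.mgrid[:im.shape[0],:im.shape[1]]
    P=np.stack([(u-K[0,2])/K[0,0]*d,(v-K[1,2])/K[1,1]*d,d],-1)
    return im,d,(P-t)@R,(K,R,t)
def onplane(cam,u,v,z=0):
    K,R,t=cam; ray=R.T@np.linalg.solve(K,[u,v,1]); o=-R.T@t
    return o+ray*(z-o[2])/ray[2]
E
python3 - <<'E'
from h import *
for n in('scene','top'):
    im,d,W,cam=snap(n,n+'1.png'); np.savez(n+'1.npz',im=im,d=d,W=W,K=cam[0],R=cam[1],t=cam[2]); print(n,-cam[1].T@cam[2])
print(r.read_state()['time_s'])
E
```

```text
scene [0.88208809 0.81128892 0.85920076]
top [ 0.3137125  -0.01923744  0.93399822]
0.1
```

View pics/top1.png

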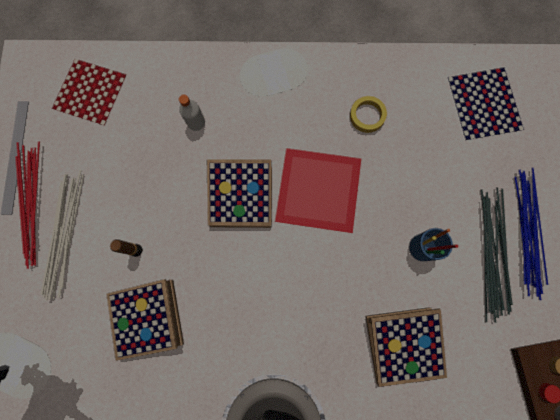

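View pics/scene1.png

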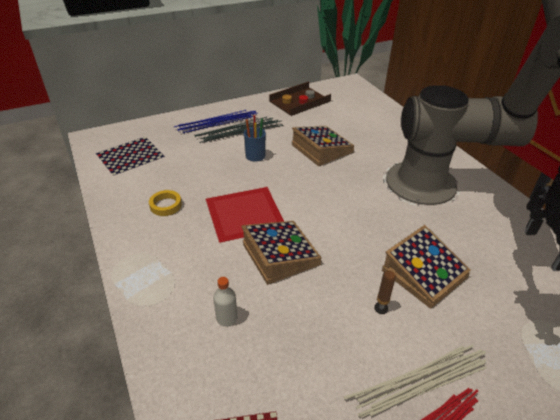

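The top view shows three look-alike stands. The one farthest from the base is at px (240,193). The red card is at (319,190), the presser stands with its foot at about (137,250), the pot is at (430,245), the glue at (193,115) and the tape at (368,113). The stand has to go right (-y) about 0.15 m. Next I'll fit the poses from colour and depth.

```bash
cat >> h.py <<'E'
def wrap(a,m): return (a+m/2)%m-m/2
def card_pose(im,W,cam):
    hsv=cv2.cvtColor(im,cv2.COLOR_RGB2HSV)
    m=(((hsv[...,0]<8)|(hsv[...,0]>172))&(hsv[...,1]>120)&(abs(W[...,2])<.012)&(abs(W[...,0]-.55)<.25)&(abs(W[...,1])<.3)).astype(np.uint8)
    m=cv2.morphologyEx(m,cv2.MORPH_OPEN,np.ones((3,3)))
    n,l,s,_=cv2.connectedComponentsWithStats(m); k=1+np.argmax(s[1:,4])
    v,u=np.nonzero(l==k); p=np.array([onplane(cam,a,b)[:2] for a,b in zip(u,v)],np.float32)
    c,sz,a=cv2.minAreaRect(p); return np.array(c),sz,wrap(np.radians(a),np.pi/2)
def stand_pose(W,c0,rad=.115):
    # fit panel plane points around c0, rectangle of panel in plan
    for _ in range(3):
        q=W[(W[...,2]>.02)&(W[...,2]<.082)&(np.hypot(W[...,0]-c0[0],W[...,1]-c0[1])<rad)]
        A=np.c_[q[:,:2],np.ones(len(q))]
        ok=np.ones(len(q),bool)
        for i in range(6):
            g=np.linalg.lstsq(A[ok],q[ok,2],rcond=None)[0]; ok=abs(A@g-q[:,2])<.006
        p=q[ok]; c,sz,a=cv2.minAreaRect(p[:,:2].astype(np.float32)); c0=np.array(c)
    return c0,sz,wrap(np.radians(a),np.pi/2),np.arctan2(g[1],g[0]),np.hypot(*g[:2]),g@[*c0,1]
E
python3 - <<'E'
from h import *
D=np.load('top1.npz'); im,W=D['im'],D['W']; cam=(D['K'],D['R'],D['t'])
print('card',card_pose(im,W,cam)); 
print('stand',stand_pose(W,W[193,240]))
for n,u,v in(('pot',430,245),('glue',193,115),('tape',352,113),('rod',137,250)): print(n,W[v,u].round(3))
S=np.load('scene1.npz')
for nm,d in(('top',D),('scene',S)):
    W=d['W'];m=(W[...,2]>.035)&(W[...,2]<.13)&(abs(W[...,0]-.38)<.1)&(abs(W[...,1]-.345)<.08)
    q=W[m]; 
    for lo in np.arange(.035,.13,.02):
        s=q[(q[:,2]>=lo)&(q[:,2]<lo+.02)]
        if len(s): print(nm,lo.round(3),len(s),s.min(0).round(3),s.max(0).round(3))
E
```

```text
card (array([ 0.54585761, -0.09838191]), (0.18739986419677734, 0.18782806396484375), np.float64(-0.1281598337701011))
stand (array([0.52401793, 0.0922447 ]), (0.14895763993263245, 0.1486257165670395), np.float64(0.014342295925432014), np.float64(0.010152198806468452), np.float64(0.28534257613489056), np.float64(0.050257261059077046))
pot [ 0.414 -0.362  0.005]
glue [0.7   0.202 0.08 ]
tape [ 0.736 -0.179  0.024]
rod [0.388 0.334 0.008]
top 0.035 300 [0.28  0.292 0.035] [0.403 0.37  0.055]
top 0.055 247 [0.28  0.265 0.055] [0.401 0.342 0.075]
top 0.075 46 [0.376 0.325 0.075] [0.402 0.335 0.095]
top 0.095 57 [0.375 0.326 0.096] [0.402 0.35  0.115]
top 0.115 120 [0.376 0.325 0.115] [0.402 0.351 0.122]
scene 0.035 408 [0.28  0.268 0.035] [0.407 0.377 0.055]
scene 0.055 267 [0.28  0.265 0.055] [0.407 0.355 0.075]
scene 0.075 78 [0.385 0.33  0.075] [0.407 0.355 0.094]
scene 0.095 93 [0.379 0.329 0.095] [0.406 0.354 0.115]
scene 0.115 91 [0.378 0.329 0.115] [0.403 0.355 0.123]
```

```bash
cat >> h.py <<'E'
C=np.array([.5459,-.0984]); CY=-.128
ex=np.array([np.cos(CY),np.sin(CY)]); ey=np.array([-ex[1],ex[0]])
def tooldown(ydir):
    q=r.read_state()['joint_positions'] 
    y=np.array([*ydir,0.]); z=np.array([0,0,-1.]); return Rot.from_matrix(np.c_[np.cross(y,z),y,z])
def cf(a,b,z): return [*(C+a*ex+b*ey),z]
def report(fn=None):
    im,d,W,cam=snap('top',fn); 
    c,sz,a,g,_,h=stand_pose(W,LAST if (LAST:=np.array(report.c0)) is not None else 0)
    e=c-C; print('stand',c.round(4),'sz',np.round(sz,3),'card-frame',(e@ex).round(4),(e@ey).round(4),'yawerr',round(a-CY,4),'h',round(h,4)); return c,a
E
python3 - <<'E'
from h import *
print(r.tip_extent)
for s in(1,-1):
    R=tooldown(s*ex); print(s,[r.solve_ik(p,R.as_quat()) for p in (cf(-.04,.32,.2),cf(-.04,.32,.03))])
R=min((tooldown(s*ex) for s in(1,-1)),key=lambda R:abs(r.solve_ik(cf(-.04,.32,.2),R.as_quat())[5]))
q=R.as_quat()
r.reach(cf(-.041,.31,.2),q); r.reach(cf(-.041,.31,.03),q)
print(r.move_straight(cf(-.041,.115,.03),q,speed=.06,max_force=25))
s=r.read_state(); print(s['time_s'],s['eef_pos'],s['contact_force'])
report.c0=C+(-.045)*ex+.03*ey
report('top2.png')
E
```

```text
0.025
1 [array([ 2.59171184e-01,  4.82107792e-01,  1.37155832e+00, -4.44089210e-16,
        1.28792654e+00,  3.87171184e-01]), array([ 2.59171184e-01,  6.69889624e-01,  1.55881368e+00, -4.44089210e-16,
        9.12889346e-01,  3.87171184e-01])]
-1 [array([ 2.59171184e-01,  4.82107792e-01,  1.37155832e+00, -4.44089210e-16,
        1.28792654e+00, -2.75442147e+00]), array([ 2.59171184e-01,  6.69889624e-01,  1.55881368e+00, -4.44089210e-16,
        9.12889346e-01, -2.75442147e+00])]
False
5.9167 [0.51988526 0.02097191 0.02999335] [1.24225399 2.16020716 1.26867181]
stand [ 0.4463 -0.0246] sz [0.091 0.145] card-frame -0.1083 0.0605 yawerr 0.8825 h 0.0513
```

View pics/top2.png

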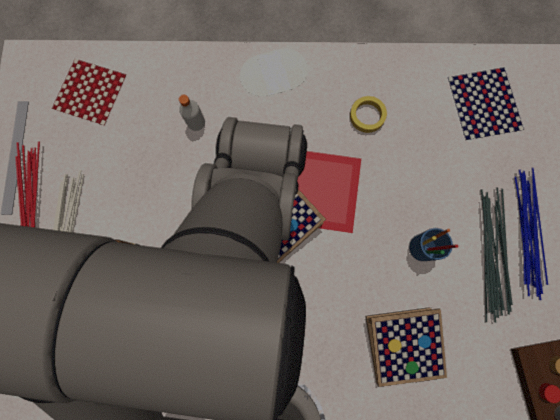

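The arm hides most of the stand, but its visible corner at (323,222) shows it has turned a lot. I'll back off and look.

Run:
```python
from h import *
q=r.read_state()['eef_rot']
r.move_straight(cf(-.041,.135,.03),q,speed=.15)
r.move_straight(cf(-.041,.2,.16),q,speed=.3)
r.reach([.30,.35,.25],q)
im,d,W,cam=snap('top'); cv2.imwrite('pics/top3.png',cv2.resize(im[100:300,100:400,::-1],None,fx=2.6,fy=2.6))
print(stand_pose(W,C-.045*ex+.03*ey)); print(r.read_state()['time_s'])
```

```text
(array([ 0.46708626, -0.00239268]), (0.15065838396549225, 0.1500081717967987), np.float64(0.7420911693311247), np.float64(-0.8305635715307381), np.float64(0.2853408463037232), np.float64(0.050534308298334565))
8.2417
```

View pics/top3.png

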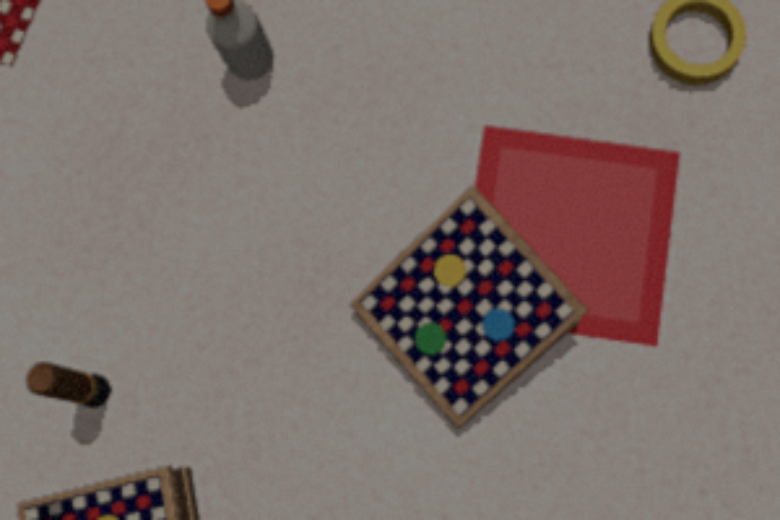

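Run:
```python
from h import *
s=r.read_state(); print(Rot.from_quat(s['eef_rot']).as_matrix().round(3),s['grip_width'],s['eef_pos'],s['joint_positions'])
im,d,W,cam=snap('scene'); cv2.imwrite('pics/sc4.png',cv2.resize(im[60:420,200:560,::-1],None,fx=1.6,fy=1.6))
m=(np.hypot(W[...,0]-s['eef_pos'][0],W[...,1]-s['eef_pos'][1])<.09)&(W[...,2]>.15)&(W[...,2]<.28)
q=W[m]-s['eef_pos']; 
for lo in np.arange(-.05,.03,.01):
    k=q[(q[:,2]>=lo)&(q[:,2]<lo+.01)]
    if len(k): print(lo.round(2),len(k),(k[:,:2]@ex).min().round(3),(k[:,:2]@ex).max().round(3),(k[:,:2]@ey).min().round(3),(k[:,:2]@ey).max().round(3))
```

```text
[[ 0.129  0.992 -0.001]
 [ 0.992 -0.129 -0.001]
 [-0.001 -0.001 -1.   ]] 0.08564943856052931 [0.30082984 0.34934311 0.24937999] [ 6.93566330e-01  2.04026494e-01  1.64344032e+00 -2.61982850e-04
  1.29526875e+00  8.23015871e-01]
0.02 67 -0.052 0.058 -0.011 0.012
```

View pics/sc4.png

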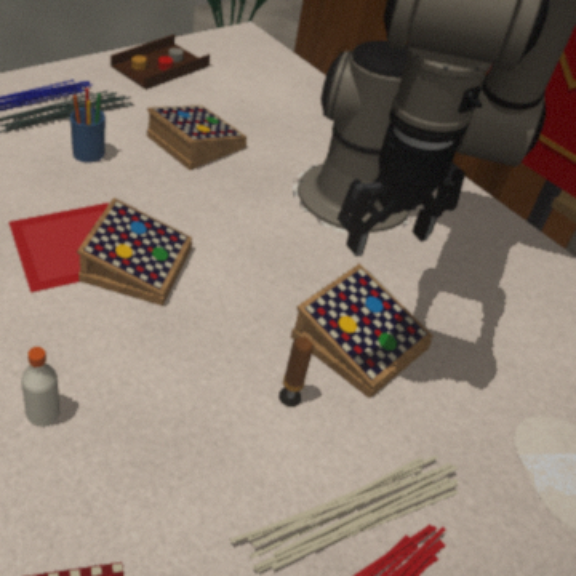

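Run:
```python
from h import *
p=np.array(r.read_state()['eef_pos'])
im,d,W,cam=snap('scene'); K,R,t=cam
for z in(-.025,-.012,0,.02):
    for a in(-.05,.05):
        X=R@(p+[*(a*ex),z])+t; u,v=(K@X)[:2]/X[2]; u,v=int(round(u)),int(round(v)); print(z,a,u,v,'cropped',(u-200)*1.6,(v-60)*1.6,'exp depth',X[2].round(3),d[v-1:v+2,u-1:u+2].round(3).tolist())
```

```text
-0.025 -0.05 458 224 cropped 412.8 262.40000000000003 exp depth 0.937 [[1.2760000228881836, 1.2740000486373901, 1.2740000486373901], [1.2710000276565552, 1.2669999599456787, 1.2660000324249268], [1.2660000324249268, 1.2630000114440918, 1.2710000276565552]]
-0.025 0.05 415 234 cropped 344.0 278.40000000000003 exp depth 0.912 [[1.1399999856948853, 1.1380000114440918, 1.1390000581741333], [1.1380000114440918, 1.1380000114440918, 1.1339999437332153], [1.1349999904632568, 1.1349999904632568, 1.1339999437332153]]
-0.012 -0.05 460 219 cropped 416.0 254.4 exp depth 0.929 [[1.2890000343322754, 1.2890000343322754, 1.2879999876022339], [1.284000039100647, 1.2890000343322754, 1.284999966621399], [1.2790000438690186, 1.284999966621399, 1.284000039100647]]
-0.012 0.05 417 229 cropped 347.20000000000005 270.40000000000003 exp depth 0.904 [[1.25600004196167, 1.2549999952316284, 1.253999948501587], [1.2510000467300415, 1.25, 1.1440000534057617], [1.1480000019073486, 1.1460000276565552, 1.1490000486373901]]
0 -0.05 461 215 cropped 417.6 248.0 exp depth 0.921 [[1.2979999780654907, 1.3009999990463257, 1
[... 202 characters left out ...]
000324249268, 1.2640000581741333, 1.2699999809265137], [1.2630000114440918, 1.2640000581741333, 1.2669999599456787], [1.2610000371932983, 1.2599999904632568, 1.2599999904632568]]
0.02 -0.05 464 207 cropped 422.40000000000003 235.20000000000002 exp depth 0.908 [[0.8920000195503235, 0.8899999856948853, 0.8899999856948853], [0.8970000147819519, 0.8899999856948853, 0.8889999985694885], [0.8960000276565552, 0.8920000195503235, 0.8939999938011169]]
0.02 0.05 420 217 cropped 352.0 251.20000000000002 exp depth 0.883 [[0.8679999709129333, 0.8709999918937683, 0.8700000047683716], [0.8740000128746033, 0.8700000047683716, 0.8679999709129333], [1.2920000553131104, 0.8690000176429749, 0.8769999742507935]]
```

The depth check explains it. With the gripper open, the fingertips sit about 18 mm above the reported TCP, not ahead of it. The -x finger therefore passed over the low side and only the other one pushed. I'll measure the tips closed and half open.

```bash
cat >> h.py <<'E'
def tips():
    p=np.array(r.read_state()['eef_pos']); im,d,W,cam=snap('scene')
    q=W[d>0]-p; q=q[(np.hypot(q[:,0],q[:,1])<.065)&(abs(q[:,2])<.06)&(q[:,2]>-.04)]
    return np.sort(q[:,2])[:8].round(4), [(np.percentile(q[q[:,2]<.03]@[*e,0],[3,97])).round(3) for e in(ex,ey)] if (q[:,2]<.03).any() else None
E
python3 - <<'E'
from h import *
for w in(.085,.05,.028,.0):
    command_gripper(w,30); s=r.read_state(); print(w,s['grip_width'],s['eef_pos'][2],s['time_s'],*tips())
E
```

```text
0.085 0.08516138960003929 0.24984920186066248 8.5583 [0.018  0.0189 0.0195 0.0197 0.0198 0.0203 0.0204 0.0204] [array([-0.047,  0.057]), array([-0.009,  0.012])]
0.05 0.04997446205588652 0.25001513559232214 9.05 [0.0089 0.0094 0.0098 0.0105 0.0105 0.0106 0.0107 0.0108] [array([-0.031,  0.041]), array([-0.009,  0.012])]
0.028 0.028132437940670822 0.25001249211482374 9.4417 [0.006  0.0073 0.0074 0.0076 0.0078 0.0086 0.009  0.009 ] [array([-0.022,  0.03 ]), array([-0.009,  0.012])]
0.0 0.00016574177929159164 0.2500098975352923 9.875 [0.0069 0.0081 0.0085 0.0096 0.0097 0.0106 0.0109 0.0114] [array([-0.01 ,  0.017]), array([-0.005,  0.012])]
```

Run:
```python
from h import *
q=tooldown(ex).as_quat()
r.reach([.5,.23,.06],q)
print(r.move_straight([.5,.23,-.03],q,speed=.04,max_force=4)); s=r.read_state(); print(s['eef_pos'],s['contact_force'],s['time_s'])
r.move_straight([.5,.23,.06],q,speed=.2); print(tips())
```

```text
True
[ 0.49990131  0.22994231 -0.00724421] [-1.54507964  0.46892348  7.64461085] 12.6083
(array([0.0092, 0.0095, 0.0103, 0.0115, 0.0117, 0.0121, 0.0122, 0.0131]), [array([-0.009,  0.016]), array([-0.002,  0.013])])
```

The touch test confirms it: the closed tips are 7 mm above the reported TCP, so the tool is 32 mm shorter than stated. I'll correct for that and do the turning push on the low (-x) face.

```bash
cat >> h.py <<'E'
def uv(a): return np.array([np.cos(a),np.sin(a)]),np.array([-np.sin(a),np.cos(a)])
def look(c0,fn=None):
    im,d,W,cam=snap('top',fn); c,sz,a,g,_,h=stand_pose(W,c0)
    yaw=g+wrap(a-g,np.pi/2); e=c-C
    print('stand',c.round(4),np.round(sz,3),'cardframe',(e@ex).round(4),(e@ey).round(4),'yawerr',round(yaw-CY,4),'t',r.read_state()['time_s']); return c,yaw
E
python3 - <<'E'
from h import *
c=np.array([.4671,-.0024]); y0=-.830; Z=-.012; Rr=.1; off=.02
def bar(c,yaw,gap): 
    xs,ys=uv(yaw); return c-xs*(.075+.011+gap)-ys*off, tooldown(ys).as_quat()
p,q=bar(c,y0,.025)
qs=min((q,(Rot.from_quat(q)*Rot.from_euler('z',np.pi)).as_quat()),key=lambda k:abs(r.solve_ik([*p,.06],k)[5]))
flip=not np.allclose(qs,q)
f=lambda q:(Rot.from_quat(q)*Rot.from_euler('z',np.pi)).as_quat() if flip else q
r.reach([*p,.12],f(q)); command_gripper(.085,30); r.move_straight([*p,Z],f(q),speed=.15)
print('down',r.read_state()['contact_force'].round(1) if hasattr(r.read_state()['contact_force'],'round') else r.read_state()['contact_force'])
p,q=bar(c,y0,.004); r.move_straight([*p,Z],f(q),speed=.06)
for yaw in np.linspace(y0,CY,7)[1:]:
    cc=c+Rr*np.array([np.sin(yaw)-np.sin(y0),-np.cos(yaw)+np.cos(y0)])
    p,q=bar(cc,yaw,0); hit=r.move_straight([*p,Z],f(q),speed=.05,max_force=30)
    if hit: print('hit',yaw); break
s=r.read_state(); print(np.round(s['contact_force'],1),s['time_s'])
p,q=bar(cc,yaw,.03); r.move_straight([*p,Z],f(q),speed=.15); r.move_straight([*p,.1],f(q),speed=.25); r.reach([.36,.2,.12],f(q))
look(cc,'top5.png')
E
```

```text
down [-0.1 -0.2  0. ]
[-1.8 -1.9 -1.1] 19.5833
stand [ 0.5293 -0.0337] [0.15 0.15] cardframe -0.0247 0.062 yawerr 0.0044 t 21.55
```

View pics/top5.png

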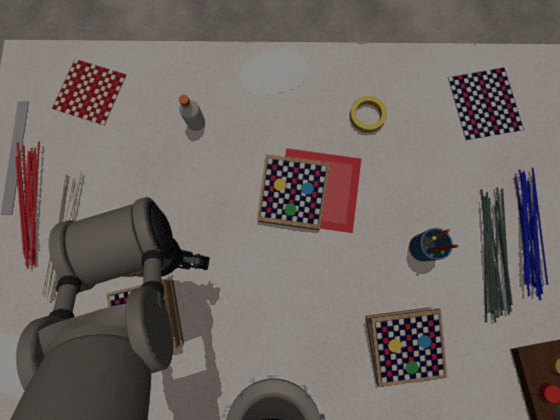

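The stand landed square, exactly as predicted. It still needs -62 mm along the card's y and +25 mm along its x.

Run:
```python
from h import *
def best(p,d):
    return min((tooldown(s*d).as_quat() for s in(1,-1)),key=lambda k:abs(r.solve_ik(p,k)[5]))
q=best(cf(-.02,.175,.1),ex); Z=-.002
r.reach(cf(-.022,.175,.1),q); command_gripper(.06,30)
r.move_straight(cf(-.022,.175,Z),q,speed=.15)
print(r.move_straight(cf(-.022,.087,Z),q,speed=.05,max_force=30),np.round(r.read_state()['contact_force'],1))
r.move_straight(cf(-.022,.115,Z),q,speed=.15); r.move_straight(cf(-.022,.14,.1),q,speed=.25)
q=best(cf(-.14,0,.1),ey); Z=-.012
r.reach(cf(-.14,0,.1),q); command_gripper(.085,30)
r.move_straight(cf(-.135,0,Z),q,speed=.15)
print(r.move_straight(cf(-.0865,0,Z),q,speed=.04,max_force=30),np.round(r.read_state()['contact_force'],1))
r.move_straight(cf(-.115,0,Z),q,speed=.15); r.move_straight(cf(-.14,.0,.08),q,speed=.25); 
r.reach([.36,.2,.12],q)
look(C,'top6.png')
```

```text
False [0.9 3.6 0.3]
False [-9.1  1.1  7.8]
stand [ 0.5434 -0.0947] [0.15 0.15] cardframe -0.0029 0.0033 yawerr 0.0001 t 32.5417
```

View pics/top6.png

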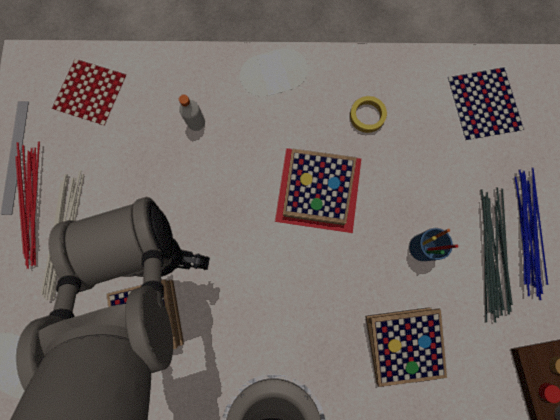

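Run:
```python
from h import *
D=np.load('scene1.npz'); cam=(D['K'],D['R'],D['t'])
c,sz,a=card_pose(D['im'],D['W'],cam); print('card scene',c,sz,a)
im,d,W,cam=snap('scene'); o=stand_pose(W,C); print('stand scene',o,(o[0]-c)@ex,(o[0]-c)@ey)
# presser handle axis, both cams
for n in('scene','top'):
    im,d,W,cam=snap(n); q=W[(W[...,2]>.078)&(W[...,2]<.125)&(np.hypot(W[...,0]-.391,W[...,1]-.34)<.03)]
    t=q[q[:,2]>.117]; print(n,len(q),t.min(0).round(4),t.max(0).round(4),cv2.minEnclosingCircle(t[:,:2].astype(np.float32)))
```

```text
card scene [ 0.54808122 -0.09842312] (0.18846163153648376, 0.18860696256160736) -0.13022112045382261
stand scene (array([ 0.54651195, -0.09370202]), (0.15717892348766327, 0.1516176015138626), np.float64(-0.12849991944130412), np.float64(-0.14352225146955305), np.float64(0.2865820883067834), np.float64(0.04998349111389799)) -0.002159085819389198 0.004482163933217621
scene 251 [0.3806 0.3287 0.1171] [0.4042 0.3538 0.1213] ((0.3930334150791168, 0.34121400117874146), 0.012930984608829021)Traceback (most recent call last):
  File "<stdin>", line 8, in <module>
    return umr_minimum(a, axis, None, out, keepdims, initial, where)
ValueError: zero-size array to reduction operation minimum which has no identity
```

```bash
cat >> h.py <<'E'
def best(p,d):
    return min((tooldown(s*d).as_quat() for s in(1,-1)),key=lambda k:abs(r.solve_ik(p,k)[5]))
E
python3 - <<'E'
from h import *
q=best(cf(-.14,0,.1),ey); Z=-.010
r.reach(cf(-.125,0,.08),q); r.move_straight(cf(-.105,0,Z),q,speed=.2)
r.move_straight(cf(-.0838,0,Z),q,speed=.04,max_force=30); print(np.round(r.read_state()['contact_force'],1))
r.move_straight(cf(-.11,0,Z),q,speed=.2); r.move_straight(cf(-.12,.0,.09),q,speed=.3)
q=best(cf(-.02,.175,.1),ex); Z=-.002
r.reach(cf(.0,.13,.1),q); command_gripper(.06,30); r.move_straight(cf(.0,.105,Z),q,speed=.2)
r.move_straight(cf(.0,.0832,Z),q,speed=.04,max_force=30); print(np.round(r.read_state()['contact_force'],1))
r.move_straight(cf(.0,.11,Z),q,speed=.2); r.move_straight(cf(.0,.16,.15),q,speed=.3)
p=np.array([.391,.340]); q=best([*p,.16],ey)
r.reach([*p,.15],q); look(C)
im,d,W,cam=snap('scene'); o=stand_pose(W,C); print('scene',o[:4])
E
```

```text
[-7.5  1.1  5.7]
[0.2 2.4 1.1]
stand [ 0.5452 -0.1024] [0.15 0.15] cardframe -0.0002 -0.0041 yawerr -0.0346 t 41.0583
scene (array([ 0.54789859, -0.10083394]), (0.1553000807762146, 0.15081393718719482), np.float64(-0.1664406439111179), np.float64(-0.18086688426071817))
```

The last y push overshot a little: 2 degrees off and about -3 mm. One quick flush push on the -y face, with the tool higher to keep the gripper body clear, corrects both. Then I grasp.

Run:
```python
from h import *
q=best(cf(0,-.12,.1),ex); Z=.004
r.reach(cf(.006,-.125,.09),q); command_gripper(.085,30); r.move_straight(cf(.006,-.107,Z),q,speed=.3)
r.move_straight(cf(.006,-.0885,Z),q,speed=.04,max_force=30); print(np.round(r.read_state()['contact_force'],1))
r.move_straight(cf(.006,-.105,Z),q,speed=.2); r.move_straight(cf(.006,-.12,.12),q,speed=.4)
p=np.array([.391,.340]); q=best([*p,.16],ey)
r.reach([*p,.15],q); look(C); print(tips())
im,d,W,cam=snap('scene'); o=stand_pose(W,C); print('scene',o[:4])
```

```text
[-0.3 -1.3  3. ]
stand [ 0.5446 -0.0988] [0.15 0.15] cardframe -0.0012 -0.0006 yawerr -0.0051 t 47.45
(array([-0.0399, -0.0397, -0.0396, -0.0393, -0.0387, -0.0387, -0.0384,
       -0.0384]), [array([-0.009,  0.013]), array([-0.044,  0.052])])
scene (array([ 0.54737133, -0.09816806]), (0.15471501648426056, 0.15168510377407074), np.float64(-0.13099649980519912), np.float64(-0.1499352507729346))
```

The stand is now within about 1 mm and 0.3 degrees. Next: find the yellow motif directly, grasp the presser, hover over the motif and measure the handle axis against it.

```bash
cat >> h.py <<'E'
from scipy.optimize import least_squares
TH=.28; XP=np.array([*(np.cos(TH)*ex),np.sin(TH)]); YP=np.array([*ey,0.]); N=np.cross(XP,YP)
RP=np.c_[XP,YP,N]
def motif(cam_name):
    im,d,W,cam=snap(cam_name); hsv=cv2.cvtColor(im,cv2.COLOR_RGB2HSV)
    s0=np.array([*C,.05])+RP@[.012,.032,.003]
    m=(hsv[...,0]>18)&(hsv[...,0]<34)&(hsv[...,1]>120)&(hsv[...,2]>90)&(np.linalg.norm(W-s0,axis=-1)<.025)
    v,u=np.nonzero(m); p=W[m]; k=np.array(cv2.minEnclosingCircle(((p-s0)@RP)[:,:2].astype(np.float32))[0])
    e=((p-s0)@RP); print(cam_name,len(p),'motif vs nominal',k.round(4),e.mean(0).round(4)); return s0+RP@np.array([*e.mean(0)[:2],e.mean(0)[2]])
def handle(cam_name,foot,lo=.033,hi=.055,rad=.014):
    im,d,W,cam=snap(cam_name); e=(W[d>0]-foot)@RP
    e=e[(e[:,2]>lo)&(e[:,2]<hi)&(np.hypot(e[:,0],e[:,1])<.03)]
    f=least_squares(lambda x:np.hypot(e[:,0]-x[0],e[:,1]-x[1])-rad,-RP.T[:2]@(cam[1].T@[0,0,-1.])*0,loss='soft_l1',f_scale=.002)
    print(cam_name,len(e),'handle off',f.x.round(4),'rms',np.sqrt(np.mean(f.fun**2)).round(4)); return f.x
E
python3 - <<'E'
from h import *
M={n:motif(n) for n in('top','scene')}
p=[.391,.340]; q=r.read_state()['eef_rot']; Y=Rot.from_quat(q).as_matrix()[:,1]; sg=np.sign(Y@YP)
r.move_straight([*p,.059],q,speed=.25); command_gripper(.02,70); s=r.read_state(); print(s['grip_width'],s['grip_force'],s['time_s'])
L=.059
r.move_straight([*p,.16],q,speed=.3)
y=sg*YP; Q=Rot.from_matrix(np.c_[np.cross(y,-N),y,-N]).as_quat()
spot=(M['top']+M['scene'])/2; np.savez('M.npz',spot=spot,Q=Q,**M)
foot=spot+.025*N; r.reach(foot+L*N,Q)
for n in M: handle(n,foot+M[n]-spot)
snap('scene','sc7.png'); print(spot,r.read_state()['time_s'],r.read_state()['contact_force'])
im=cv2.imread('pics/sc7.png')[110:290,190:370]; cv2.imwrite('pics/sc7.png',cv2.resize(im,None,fx=3.2,fy=3.2))
E
```

```text
top 111 motif vs nominal [-0.002  -0.0014] [-0.0022 -0.0012 -0.0003]
scene 60 motif vs nominal [-0.0029 -0.0008] [-0.0002 -0.0021 -0.0013]
0.026559878070316616 68.59159366227686 48.7333
top 0 handle off [-0.  0.] rms nan
scene 81 handle off [-0.0012  0.002 ] rms 0.0016
[ 0.55943752 -0.06953164  0.05510547] 50.95 [-0.17355068 -0.31742832 -1.29855391]
  return _methods._mean(a, axis=axis, dtype=dtype,
  ret = ret.dtype.type(ret / rcount)
```

View pics/sc7.png

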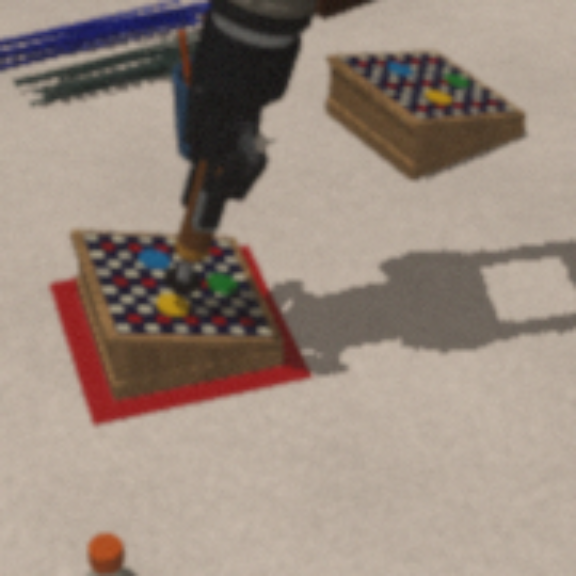

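The presser is held over the motif, with its foot at crop (183,277) and the motif at (172,303). Now I correct the small lateral offset and press.

Run:
```python
from h import *
D=np.load('M.npz'); spot,Q=D['spot'],D['Q']; L=.059
foot=spot+.025*N; f0=foot+D['scene']-spot
a=handle('scene',f0); b=handle('scene',f0,.0,.007,.016)
off=a
tgt=lambda h: spot+h*N-RP[:,:2]@off+L*N
r.move_straight(tgt(.012),Q,speed=.05); r.hold(.3)
F=lambda: np.array(r.read_state()['contact_force'])
F0=F()
hit=r.move_straight(tgt(-.012),Q,speed=.025,max_force=4.6); r.hold(.3)
p=np.array(r.read_state()['eef_pos']); print(hit,'h',((p-tgt(0))@RP).round(4),'F',((F()-F0)@RP).round(2),F0.round(2),r.read_state()['time_s'])
```

```text
scene 84 handle off [-0.001   0.0021] rms 0.0017
scene 63 handle off [-0.0033 -0.0017] rms 0.0045
True h [-0.0001 -0.     -0.0042] F [ 2.13 -0.65  4.7 ] [-0.14  0.08 -1.93] 52.7333
```

Run:
```python
from h import *
D=np.load('M.npz'); spot=D['spot']
im,d,W,cam=snap('scene'); cv2.imwrite('pics/sc8.png',cv2.resize(im[160:250,210:300,::-1],None,fx=6.6,fy=6.6,interpolation=cv2.INTER_CUBIC))
o=stand_pose(W,C); print(o[:4])
e=(W[d>0]-D['scene'])@RP; e=e[(np.hypot(e[:,0],e[:,1])<.03)&(e[:,2]>.002)&(e[:,2]<.07)]
for lo in np.arange(0,.06,.005):
    k=e[(e[:,2]>=lo)&(e[:,2]<lo+.005)]
    if len(k)>3: 
        print(lo.round(3),len(k),np.percentile(k,[5,50,95],axis=0)[:,:2].round(4).tolist())
a=handle('scene',D['scene'],.024,.037); b=handle('scene',D['scene'],.037,.05)
s=r.read_state(); print((np.array(s['contact_force'])@RP).round(2),np.round(s['torque'],3),s['grip_width'],s['time_s'],Rot.from_quat(s['eef_rot']).as_matrix()[:,2]@N)
```

```text
(array([ 0.54873365, -0.09692863]), (0.1556701362133026, 0.15128636360168457), np.float64(-0.14686441252821814), np.float64(-0.15421445205708467))
0.0 13 [[-0.0043, -0.0068], [0.0034, 0.0111], [0.0138, 0.015]]
0.005 48 [[-0.0126, -0.0099], [0.0032, 0.0042], [0.0143, 0.0131]]
0.01 6 [[-0.0027, 0.0019], [0.0017, 0.0021], [0.0066, 0.0075]]
0.015 5 [[0.0013, 0.0005], [0.0046, 0.0034], [0.0056, 0.0061]]
0.025 10 [[-0.009, 0.005], [0.0051, 0.0101], [0.0123, 0.0133]]
0.03 20 [[-0.0054, -0.0042], [0.0061, 0.0105], [0.0143, 0.0161]]
0.035 19 [[-0.0076, -0.0024], [0.008, 0.0081], [0.0135, 0.0132]]
0.04 17 [[-0.008, 0.0012], [0.0044, 0.0087], [0.0128, 0.0142]]
0.045 13 [[-0.0077, 0.0013], [0.0069, 0.0105], [0.013, 0.0123]]
0.05 17 [[-0.0084, 0.0003], [0.0036, 0.0104], [0.0141, 0.0125]]
0.055 9 [[-0.0021, 0.0038], [0.0107, 0.01], [0.0137, 0.0126]]
scene 40 handle off [-0.0002 -0.0011] rms 0.0014
scene 39 handle off [-0.0003 -0.0016] rms 0.0015
[ 1.67 -0.67  2.75] [-0.137 -0.292 -0.031] 0.02640347431981873 52.8833 -0.9999999477989414
```

View pics/sc8.png

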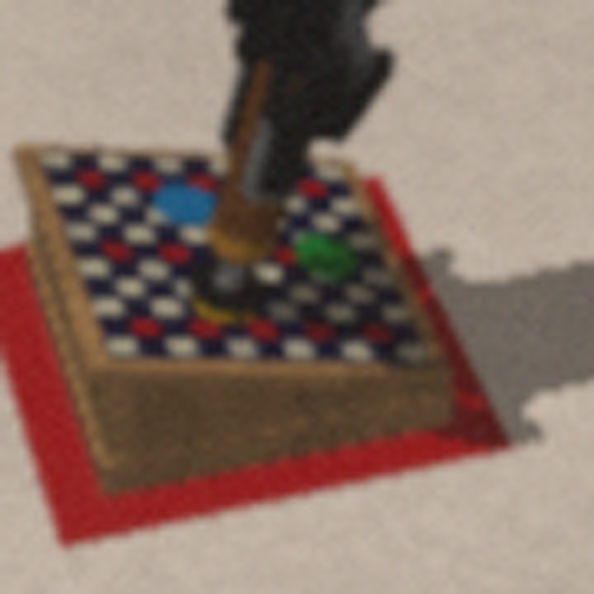

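The handle axis is about 1.4 mm off in y, and geometry suggests the plunger is only 4–5 mm in. There is time to lift slightly, recentre and press again.

Run:
```python
from h import *
D=np.load('M.npz'); spot,Q=D['spot'],D['Q']; L=.059
off=np.array([-.0010-.0006,.0021-.0014])
tgt=lambda h: spot+h*N-RP[:,:2]@off+L*N
def F():
    v=[]
    for _ in range(4): r.hold(.05); v.append(r.read_state()['contact_force'])
    return np.mean(v,0)@RP
p=np.array(r.read_state()['eef_pos']); r.move_straight(p+.010*N,Q,speed=.05)
r.move_straight(tgt(.006),Q,speed=.05); r.hold(.1); F0=F()
for h in(.002,-.002,-.004,-.006):
    r.move_straight(tgt(h),Q,speed=.03); print(h,(F()-F0).round(2),(np.array(r.read_state()['eef_pos'])-tgt(h)).round(4))
handle('scene',D['scene'],.024,.037); handle('scene',D['scene'],.037,.05); print(F0.round(2),r.read_state()['time_s'])
im,d,W,cam=snap('scene'); cv2.imwrite('pics/sc9.png',cv2.resize(im[160:250,210:300,::-1],None,fx=6.6,fy=6.6,interpolation=cv2.INTER_CUBIC))
```

```text
0.002 [ 1.02 -0.14  3.17] [ 0.0003 -0.0001  0.0003]
-0.002 [ 1.86 -0.97  4.82] [ 0.0002 -0.0001  0.0002]
-0.004 [ 1.84 -0.84  5.01] [ 0.0002 -0.0001  0.0002]
-0.006 [ 2.52 -0.79  5.66] [ 0.0001 -0.0001  0.0001]
scene 40 handle off [0.0007 0.0008] rms 0.0014
scene 38 handle off [ 0.0006 -0.0001] rms 0.0015
[-0.71  0.16 -2.09] 55.7583
```

View pics/sc9.png

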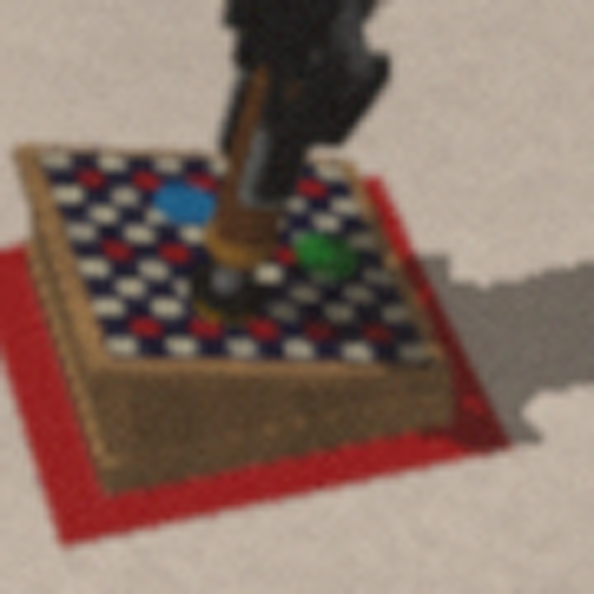

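The spring slope reads about 310 N/m, with contact near h = +4.5 mm, so 5 N lies near h = -4 mm. I'll back off to there and hand in.

Run:
```python
from h import *
Q=r.read_state()['eef_rot']; p=np.array(r.read_state()['eef_pos'])
r.move_straight(p+.0015*N,np.load('M.npz')['Q'],speed=.02); r.hold(.3)
s=r.read_state(); print((np.array(s['contact_force'])@RP-[-.71,.16,-2.09]).round(2),s['time_s'])
print(r.finish_job())
```

```text
[ 1.77 -1.57  4.9 ] 56.3583
the job is handed in; nothing more can be done
None
```

The job was handed in at 56.4 s, with the presser still held pressed on the yellow motif, within about 1 mm of its centre, at about 4.9 N; the stand was within about 1 mm and 0.3° of centred and square on the red card when last measured, just before the press.

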